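# Pack the two small pendants from behind the tall ones

### The arm

A 6-joint arm with a two-finger parallel gripper is mounted at the origin on the work surface. World frame = base frame: x ahead of the robot, y to its left, z up, the work surface at z = 0. Lengths are in m, angles in rad, forces in N, time in s.
With the tool pointing down it reaches from about 0.275 to 0.75 m from the base axis. Payload 10.2 kg.
Tool frame: the origin (TCP) lies midway between the tips of the shut fingers; the grasp point (between the pads) lies 19 mm behind it (env.hold_point_z is the distance from the TCP to the grasp point, in m); z points along the fingers, y is the line along which they close (so a half turn about z gives the same grasp; the last joint's range is limited). The gripper opens to 85 mm and grips with 20 to 120 N. Pads are 22 mm wide; open, the fingers measure 114 mm over their backs; the gripper's body (76 mm by 85 mm) begins 54 mm behind the grasp point. The pads swing forward as they close: fully open they stand 13 mm farther back than shut.
Start: joints at [1.063, 0.313, 1.498, -0, 1.331, -0.223], TCP at [0.148, 0.504, 0.231] pointing down, gripper open.
Joint ranges: [-2.94, 2.94], [-0.97, 2.17], [0.19, 2.56], [-1.23, 4.37], [0.02, 3.11], [-2.88, 2.88]. Speed limits (rad/s): [2.39, 2.39, 3.01, 3.14, 3.14, 3.14].

### API

Orientations are given as a unit quaternion [x, y, z, w].
In Python, from bench import env, kinematics, monitor, eyes, job gives the robot as it stands. The module is installed in compiled form; this text tells all that it offers. Calls block until the motion is done:
- env.reach(position, orientation): joint-space move of the TCP to a pose.
- env.movel(position, velocity=0.15, frame=None, guard=None): straight line of the TCP; frame=None keeps the orientation; velocity is the mean speed in m/s. With guard (N) it stops when the force on the tool has changed by that much, and returns True; else False.
- env.set_joints(angles): joint-space move.
- env.release() and env.close_gripper(effort=None): open the fingers fully, or close them until they stop; effort is the grip in N (None keeps the last).
- env.hold(seconds).
- kinematics.ik(position, orientation): joint angles nearest the present ones, or None.
- monitor.sense(): the state.
- eyes.grab_frame(name): name is "scene" or "top"; returns a dict with "frame" (400x640x3 uint8, red, green, blue), "mtx" (3x3 intrinsics, pixels), "k1" (the pictures are not rectified: a ray, as slopes to the right and down, at radius r is drawn at 1 + k1 r^2 times it, then the intrinsics apply), "view" (4x4, takes a point from world to camera coordinates). Camera axes: x right, y down, z forward; pixel columns grow to the right and rows downward; lengths in m; the calibration is good to about 2 mm. A picture is of the moment at which its call begins. There is no depth.
A pose or a line that the arm cannot do raises env.MotionError and nothing moves.
- job.hand_in(): hands the job in; it is judged then, once.
The state is a dict: "clock": time; "joints": joint angles; "qvel": joint speeds; "joint_efforts": joint torques, N m; "position": TCP position; "ee_rot": TCP orientation; "contact_force": force on the tool from outside, world axes, zero at the start; "ft_torque": the same for the moment, N m; "finger_gap": opening from 0.0 (shut) to 1.0 (fully open); "gripper_force": force on a finger pad.
Only numpy, scipy, OpenCV 4.12 (cv2) and the standard library are available. Lean on these libraries where they do the work, as an engineer would, in place of code of your own. Each camera call takes 0.05 s, during which the arm holds its last target. There are 200 camera calls.

### The job

Two small glass pendants in the stock tray are ordered, but two tall ones stand in front of them: first stand both tall ones aside on the blue mat, then pack the small ones upright in the carton, one in each compartment, and finally put each tall one back in the tray just where it stood. It is glass, so set everything down gently, never tip or drop it, and leave the canopy and the lamp holder in the tray's far corners alone.

Things in the scene. Friction and masses are not known exactly. Their poses are not given: they have to be found in the camera images.
- tall_ribbed: Tall pendant lamp of dark smoked glass with three wide ribs, standing upright on its open lower end (foot 80 mm across, widest rib 110 mm across, 127 to 144 mm up). The glass is 160 mm high; above it stands the bare metal cap to grip, a plain vertical cylinder 38 mm across and 40 mm high (160 to 200 mm up), with a thin black cord stub 10 mm high on top. 0.45 to 0.7 kg. Origin: centre of the underside, z up; round about z.
- tall_smooth: Tall pendant lamp of the same glass, smooth, widening from a foot 80 mm across to 110 mm across 125 mm up, with a rounded shoulder. The glass is 160 mm high; metal cap to grip as on the ribbed one: 38 mm across, 160 to 200 mm up, 10 mm stub on top. 0.45 to 0.7 kg. Origin: centre of the underside, z up; round about z.
- small_a: Small pendant lamp of the same glass, 70 mm across and 62 mm high, with the same metal cap to grip: 38 mm across, 62 to 102 mm up, 10 mm stub on top. 0.2 to 0.3 kg. One of two alike, standing at the back of the tray behind the tall ones. Origin: centre of the underside, z up; round about z.
- small_b: The other small pendant, exactly like small_a (70 mm across, glass 62 mm high, cap 38 mm across from 62 to 102 mm up); either may go in either compartment. Origin: centre of the underside, z up.
- tray: Shallow grey stock tray, 228 mm (its x, away from the robot) by 288 mm (its y), fixed. Its floor is 8 mm above its underside, its rim 28 mm. The tall pendants stand side by side in its front half, the small ones side by side behind them. Origin: centre of the underside.
- mat: Blue padded mat, 300 mm (its x) by 170 mm (its y), 4 mm thick, fixed to the bench to one side of the tray (either side): the place to stand the tall pendants meanwhile. Origin: centre of the underside, on the bench.
- carton: Open cardboard carton base, 204 mm (its x) by 110 mm (its y), 60 mm high, walls and floor 4 mm thick, fixed, on the other side of the tray. A 4 mm wall across the middle makes two equal compartments, each 96 by 102 mm inside, centred at x = +50 mm and x = -50 mm in its frame. It may be turned any way. Origin: centre of the underside, on the bench.
- canopy: Flat metal ceiling canopy, 56 mm across, 21 mm high (29 mm with its stub), loose in one far corner of the tray; not to be disturbed. Origin: centre of the underside.
- lampholder: Black lamp holder, 44 mm across and 48 mm high, loose, standing in the other far corner of the tray; not to be disturbed. Origin: centre of the underside.
There are look-alikes about, which are no part of the job. What is shaped like the carton but turquoise is not meant. What is shaped like the small_a but purple or yellow is not meant.

How it is judged:
On the way, in this order (a step that is already met when the one before it is completed fails the run):
1. both tall pendants stand aside on the blue mat (x of tall_ribbed in the frame of mat between -0.14 and 0.14 m and y of tall_ribbed in the frame of mat between -0.075 and 0.075 m and z of each of tall_ribbed, tall_smooth in the frame of mat below 0.01 m and linear speed of each of tall_ribbed, tall_smooth below 0.03 m/s and angle between each of tall_ribbed, tall_smooth's own z axis and vertical below 0.08 rad and x of tall_smooth in the frame of mat between -0.14 and 0.14 m and y of tall_smooth in the frame of mat between -0.075 and 0.075 m), for 0.2 s.
2. one small pendant stands in a compartment of the carton (((x of small_a in the frame of carton between 0.03 and 0.07 m and y of small_a in the frame of carton between -0.03 and 0.03 m and z of small_a in the frame of carton below 0.01 m and linear speed of small_a below 0.03 m/s and angle between small_a's own z axis and vertical below 0.08 rad) or (x of small_a in the frame of carton between -0.07 and -0.03 m and y of small_a in the frame of carton between -0.03 and 0.03 m and z of small_a in the frame of carton below 0.01 m and linear speed of small_a below 0.03 m/s and angle between small_a's own z axis and vertical below 0.08 rad) or (x of small_b in the frame of carton between 0.03 and 0.07 m and y of small_b in the frame of carton between -0.03 and 0.03 m and z of small_b in the frame of carton below 0.01 m and linear speed of small_b below 0.03 m/s and angle between small_b's own z axis and vertical below 0.08 rad) or (x of small_b in the frame of carton between -0.07 and -0.03 m and y of small_b in the frame of carton between -0.03 and 0.03 m and z of small_b in the frame of carton below 0.01 m and linear speed of small_b below 0.03 m/s and angle between small_b's own z axis and vertical below 0.08 rad))), for 0.2 s.
3. each compartment of the carton holds one small pendant, standing on its floor ((((x of small_a in the frame of carton between 0.03 and 0.07 m and y of small_a in the frame of carton between -0.03 and 0.03 m and z of small_a in the frame of carton below 0.01 m and linear speed of small_a below 0.03 m/s and angle between small_a's own z axis and vertical below 0.08 rad) and (x of small_b in the frame of carton between -0.07 and -0.03 m and y of small_b in the frame of carton between -0.03 and 0.03 m and z of small_b in the frame of carton below 0.01 m and linear speed of small_b below 0.03 m/s and angle between small_b's own z axis and vertical below 0.08 rad)) or ((x of small_a in the frame of carton between -0.07 and -0.03 m and y of small_a in the frame of carton between -0.03 and 0.03 m and z of small_a in the frame of carton below 0.01 m and linear speed of small_a below 0.03 m/s and angle between small_a's own z axis and vertical below 0.08 rad) and (x of small_b in the frame of carton between 0.03 and 0.07 m and y of small_b in the frame of carton between -0.03 and 0.03 m and z of small_b in the frame of carton below 0.01 m and linear speed of small_b below 0.03 m/s and angle between small_b's own z axis and vertical below 0.08 rad)))), for 0.2 s.
4. both tall pendants stand in the tray where they stood (distance of each of tall_ribbed, tall_smooth from where it was at the start of the episode below 0.015 m and linear speed of each of tall_ribbed, tall_smooth below 0.03 m/s and angle between each of tall_ribbed, tall_smooth's own z axis and vertical below 0.08 rad), for 0.2 s.
At the end, for the whole second after the job is handed in: One small pendant stands upright on the floor of each carton compartment (within 4.5 degrees of upright, at rest); each tall pendant stands upright at rest in the tray within 15 mm of where it stood at the start; canopy and lamp holder are within 20 mm of where they were (all of step 4 and (((x of small_a in the frame of carton between 0.03 and 0.07 m and y of small_a in the frame of carton between -0.03 and 0.03 m and z of small_a in the frame of carton below 0.01 m and linear speed of small_a below 0.03 m/s and angle between small_a's own z axis and vertical below 0.08 rad) and (x of small_b in the frame of carton between -0.07 and -0.03 m and y of small_b in the frame of carton between -0.03 and 0.03 m and z of small_b in the frame of carton below 0.01 m and linear speed of small_b below 0.03 m/s and angle between small_b's own z axis and vertical below 0.08 rad)) or ((x of small_a in the frame of carton between -0.07 and -0.03 m and y of small_a in the frame of carton between -0.03 and 0.03 m and z of small_a in the frame of carton below 0.01 m and linear speed of small_a below 0.03 m/s and angle between small_a's own z axis and vertical below 0.08 rad) and (x of small_b in the frame of carton between 0.03 and 0.07 m and y of small_b in the frame of carton between -0.03 and 0.03 m and z of small_b in the frame of carton below 0.01 m and linear speed of small_b below 0.03 m/s and angle between small_b's own z axis and vertical below 0.08 rad))) and distance of each of canopy, lampholder from where it was at the start of the episode below 0.02 m); the robot touches nothing.
It fails at once if a pendant is tipped by more than 30 degrees (angle between any of tall_ribbed, tall_smooth, small_a, small_b's own z axis and vertical above 0.52 rad).
It fails at once if the canopy or the lamp holder is pushed more than 20 mm (distance of any of canopy, lampholder from where it was at the start of the episode above 0.02 m).
It fails at once if a pendant is banged down (over 150 N on tray, mat or carton) (contact force between any of tall_ribbed, tall_smooth, small_a, small_b and tray above 150 N or contact force between any of tall_ribbed, tall_smooth and mat above 150 N or contact force between any of small_a, small_b and carton above 150 N).
It fails at once if a pendant is dropped or knocked (moving at over 0.5 m/s with no finger on it, as after a fall of 13 mm) ((linear speed of tall_ribbed above 0.5 m/s and contact force between the fingers and tall_ribbed below 0.3 N) or (linear speed of tall_smooth above 0.5 m/s and contact force between the fingers and tall_smooth below 0.3 N) or (linear speed of small_a above 0.5 m/s and contact force between the fingers and small_a below 0.3 N) or (linear speed of small_b above 0.5 m/s and contact force between the fingers and small_b below 0.3 N)).
It also fails if it takes over 128 s, if anything falls off the work surface, if the arm or the gripper's body presses on something with over 40 N, if the wrist force passes 120 N, or if a joint passes its speed limit or range.

## Working session

There is one attempt and no reset: what is moved stays moved. The work goes in short steps, each a Python script; the robot and the scene stay as the last script left them, time stands still between calls to the robot, and variables do not carry over. Pictures are saved under pics/ and viewed, at most 14 in all, crops included, and the job is handed in when it is done.

```bash
mkdir -p pics; cat > h.py <<'E'
import numpy as np, cv2
from bench import env, kinematics, monitor, eyes, job
def snap(name, fn=None):
    d=eyes.grab_frame(name)
    if fn: cv2.imwrite('pics/'+fn, d['frame'][:,:,::-1])
    return d
def ray(d,u,v):
    K=d['mtx']; x=(u-K[0][2])/K[0][0]; y=(v-K[1][2])/K[1][1]
    rd=np.hypot(x,y); r=rd
    for _ in range(30): r=rd/(1+d['k1']*r*r)
    s=r/rd if rd>0 else 1
    V=np.array(d['view']); R=V[:3,:3]; t=V[:3,3]
    return -R.T@t, R.T@np.array([x*s,y*s,1.0])
def on_plane(d,u,v,z):
    c,w=ray(d,u,v); return c+w*(z-c[2])/w[2]
def proj(d,p):
    V=np.array(d['view']); q=V[:3,:3]@np.asarray(p)+V[:3,3]; x,y=q[:2]/q[2]
    f=1+d['k1']*(x*x+y*y); K=d['mtx']
    return np.array([K[0][0]*x*f+K[0][2],K[1][1]*y*f+K[1][2]])
E
python3 - <<'E'
from h import *
for n in('scene','top'):
    d=snap(n,n+'0.png'); V=np.array(d['view']); print(n,d['mtx'],d['k1'],-V[:3,:3].T@V[:3,3],V[:3,:3].round(2))
s=monitor.sense(); print(s['clock'],s['ee_rot'],env.hold_point_z,s['finger_gap'])
E
```

```text
scene [[370.21357459   0.         321.36123194]
 [  0.         370.21357459 203.13192491]
 [  0.           0.           1.        ]] 0.020021387672509827 [ 1.26359553e+00 -4.25623433e-05  6.72404270e-01] [[ 0.    1.    0.01]
 [ 0.64  0.   -0.77]
 [-0.77  0.01 -0.64]]
top [[373.03657699   0.         319.62814571]
 [  0.         373.03657699 200.7312798 ]
 [  0.           0.           1.        ]] -0.0611675539419595 [ 0.35235015 -0.01049041  1.00888284] [[-0.02 -1.    0.02]
 [-0.99  0.01 -0.15]
 [ 0.15 -0.02 -0.99]]
0.1 [ 1.41928084e-01  9.89876818e-01 -5.16318435e-04 -1.93359648e-04] 0.0187 1.0026947853998456
```

View pics/top0.png

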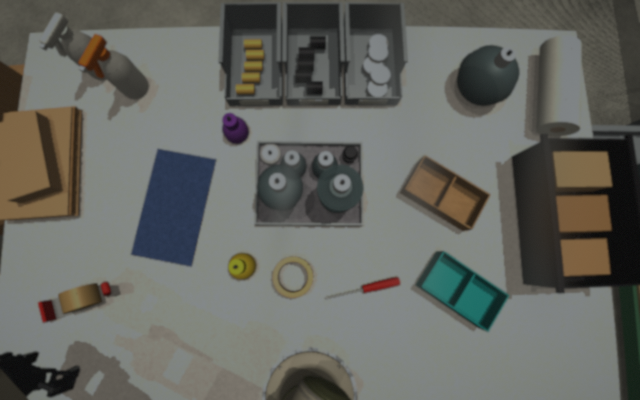

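View pics/scene0.png

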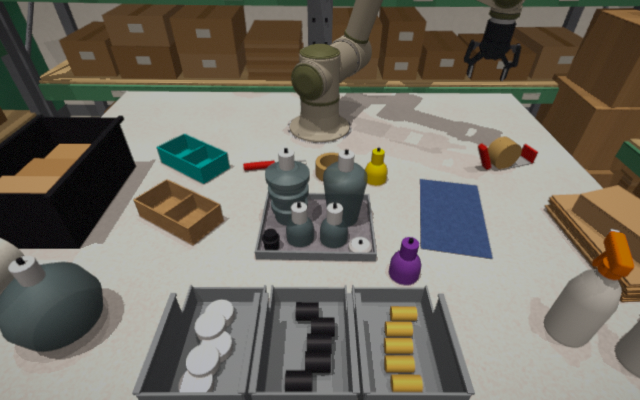

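The top picture shows the tray at about (308,184), with tall caps near (281,181) and (341,183) and small caps near (292,158) and (325,158). The canopy is at (270,153) and the lamp holder at (350,153). The blue mat is at (174,207) and the brown carton at (445,193). The scene picture puts the ribbed pendant on the −y side.

```bash
cat > m.py <<'E'
from h import *
d=snap('top'); s=snap('scene'); im=d['frame']
hsv=cv2.cvtColor(im,cv2.COLOR_RGB2HSV)
def big(mask):
    c,_=cv2.findContours(mask.astype(np.uint8),cv2.RETR_EXTERNAL,cv2.CHAIN_APPROX_NONE); return max(c,key=cv2.contourArea)
def rect(c,z,name):
    p=np.array([on_plane(d,u,v,z)[:2] for u,v in c[:,0]],np.float32)
    r=cv2.minAreaRect(p); print(name,np.round(r[0],4),np.round(r[1],4),round(r[2],2)); return r
H,S,Vv=[hsv[...,i].astype(int) for i in range(3)]
X,Y=np.meshgrid(np.arange(640),np.arange(400))
rect(big((H>100)&(H<130)&(S>90)&(X>100)&(X<230)&(Y>140)&(Y<280)),.004,'mat')
rect(big((H>5)&(H<25)&(S>70)&(X>385)&(X<500)&(Y>145)&(Y<240)),.06,'carton rim')
sd=(X>245)&(X<372)&(Y>135)&(Y<235)&(im.max(2)<140)
rect(big(sd),.028,'tray')
cv2.imwrite('pics/crop0.png',cv2.resize(im[138:232,248:370,::-1],None,fx=6,fy=6,interpolation=cv2.INTER_CUBIC))
cv2.imwrite('pics/crop1.png',cv2.resize(s['frame'][140:265,250:385,::-1],None,fx=5,fy=4.6,interpolation=cv2.INTER_CUBIC))
E
python3 m.py
```

```text
mat [0.4956 0.3641] [0.1622 0.2918] 78.73
carton rim [ 0.5116 -0.3647] [0.2016 0.1213] 57.21
tray [ 0.5466 -0.0049] [0.3425 0.2687] 89.49
```

View pics/crop0.png

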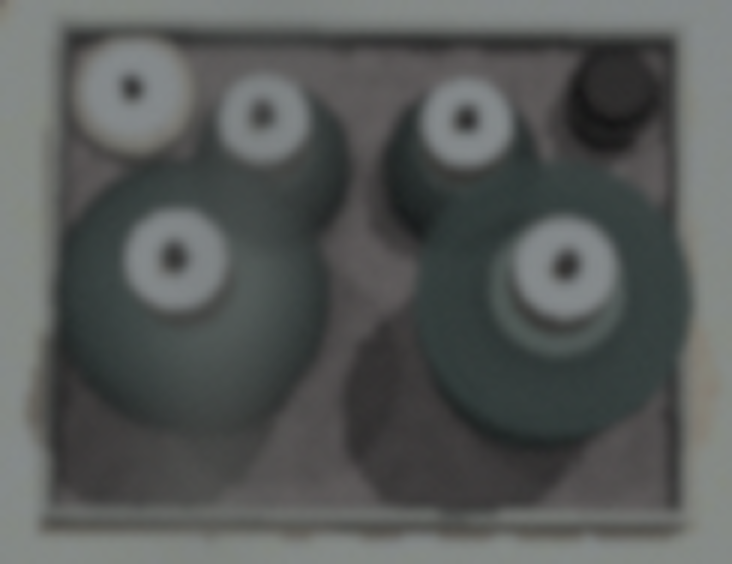

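View pics/crop1.png

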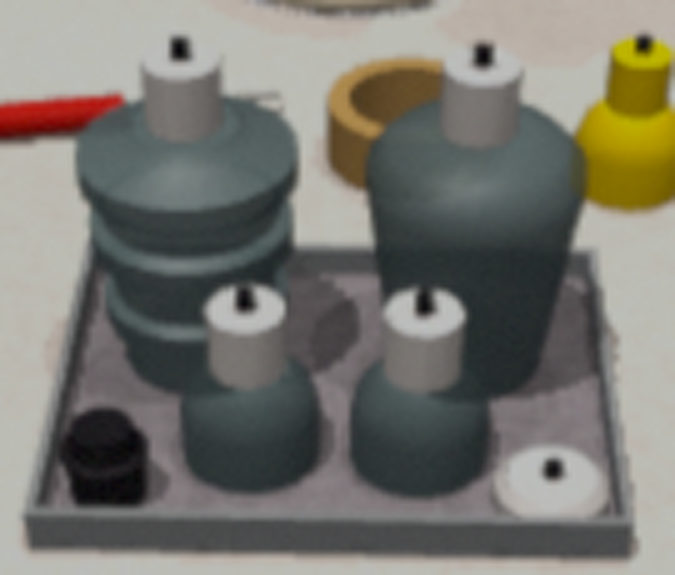

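The crops show the four caps as pale discs: smooth (176,261), ribbed (566,268), smalls (264,120) and (467,122) in crop 0 pixels at 6x. The canopy is at (132,92) and the lamp holder at (612,95). Next I measure the cap discs in both views and look closely at the carton.

```bash
cat > caps.py <<'E'
from h import *
F=6
def disc(d,u,v,z,R,thr=None,r=14):
    """fit ellipse to the bright disc near (u,v); returns its world centre on plane z and diameters (m)"""
    u0,v0=int(u)-r,int(v)-r
    g=d['frame'][v0:v0+2*r,u0:u0+2*r].min(2); g=cv2.resize(g,None,fx=F,fy=F,interpolation=cv2.INTER_CUBIC)
    hi=np.percentile(g,92); m=(g>(thr or .8*hi)).astype(np.uint8)
    c,_=cv2.findContours(m,cv2.RETR_EXTERNAL,cv2.CHAIN_APPROX_NONE)
    c=[k for k in c if cv2.pointPolygonTest(cv2.convexHull(k),(r*F,r*F),False)>=0] or c
    c=cv2.convexHull(max(c,key=cv2.contourArea))
    uv=(c[:,0]+.5)/F-.5+[u0,v0]
    p=np.array([on_plane(d,a,b,z)[:2] for a,b in uv],np.float32)
    (x,y),r_=cv2.minEnclosingCircle(p); e=cv2.fitEllipse(p)
    return np.round(e[0],4),np.round(e[1],4)
if __name__=='__main__':
    d=snap('top'); s=snap('scene')
    for n,u,v,z in[('smooth',277,181,.208),('ribbed',342,182.5,.208),('smallL',292,158,.110),('smallR',325.5,158.5,.110),('canopy',270,153,.029)]:
        c=disc(d,u,v,z,.019); q=proj(s,[*c[0],z]); print(n,*c,'scene px',q.round(1),'via scene',*disc(s,*q,z,.019))
    im=d['frame'][148:240,392:498,::-1]
    cv2.imwrite('pics/carton.png',cv2.resize(im,None,fx=6,fy=6,interpolation=cv2.INTER_CUBIC))
E
python3 caps.py
```

```text
smooth [0.5192 0.0636] [0.0364 0.0365] scene px [346.2 153. ] via scene [0.5156 0.1142] [0.112  0.1961]
ribbed [ 0.5145 -0.0783] [0.0357 0.0368] scene px [285.9 151.7] via scene [ 0.4979 -0.0853] [0.1045 0.1313]
smallL [0.6001 0.0368] [0.0372 0.0396] scene px [334.6 207.1] via scene [0.6024 0.0361] [0.0364 0.0387]
smallR [ 0.5972 -0.0473] [0.0359 0.0385] scene px [298.9 206.1] via scene [ 0.6    -0.0477] [0.0362 0.0383]
canopy [0.6337 0.0991] [0.0503 0.0517] scene px [359.8 241.7] via scene [0.6438 0.0981] [0.0517 0.0571]
```

View pics/carton.png

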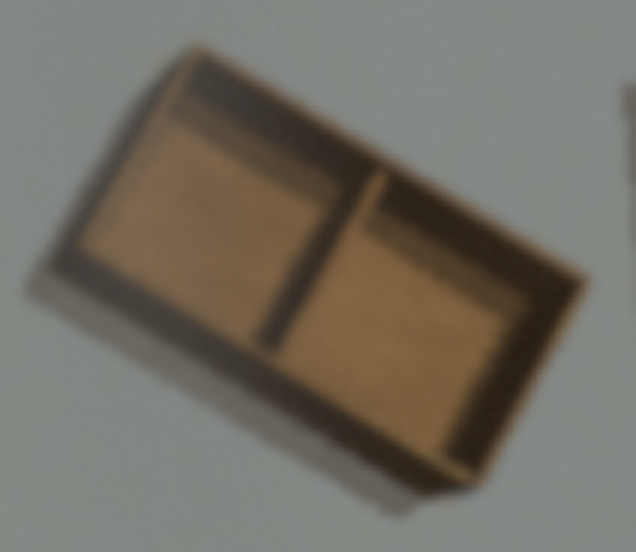

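The carton's rim corners in the crop are (195,47), (585,280), (475,482) and (70,258), and the divider runs from (378,180) to (262,355). The scene-view cap discs, smooth (346.6,153.5) and ribbed (286.2,152.6), agree with the projected top-view positions. Next I compute the carton pose, check reach and lift the smooth one.

```bash
cat > mv.py <<'E'
from h import *
from scipy.spatial.transform import Rotation as Rot
G=env.hold_point_z
MAT=np.array([.4956,.3641]); A=np.array([-.981,.195])
def quat(th): # tool down, closing line (y) at angle th from world y
    return (Rot.from_euler('z',th)*Rot.from_quat([0,1,0,0])).as_quat()
def zt(base,cap): return base+cap+.024-G   # TCP height gripping a cap, pendant standing at height base
def log(t):
    s=monitor.sense(); print(t,round(s['clock'],1),np.round(s['position'],4),'gap',round(s['finger_gap'],3),'gf',round(float(np.max(s['gripper_force'])),1),'F',np.round(s['contact_force'],1),flush=True)
def pick(xy,z,th,effort,zup):
    env.reach([*xy,zup if zup<z+.07 else z+.07],quat(th)); env.movel([*xy,z],.08); env.close_gripper(effort); log('gripped')
    env.movel([*xy,z+.01],.03); env.movel([*xy,zup],.15); log('lifted')
def place(xy,z,th,zup,away=.06):
    env.movel([*xy,zup],.22,quat(th)); env.movel([*xy,z+.012],.15)
    hit=env.movel([*xy,z-.006],.012,guard=4); log('down hit=%s'%hit)
    env.release(); env.hold(.2); p=monitor.sense()['position']; env.movel([*xy,p[2]+away],.12); log('clear')
E
python3 - <<'E'
from mv import *
d=snap('top')
c=[on_plane(d,(x+.5)/6-.5+392,(y+.5)/6-.5+148,.06)[:2] for x,y in[(195,47),(585,280),(475,482),(70,258),(378,180),(262,355)]]
c=np.array(c); print(c.round(4)); L=[np.linalg.norm(c[i]-c[(i+1)%4]) for i in range(4)]; print('sides',np.round(L,4),'centre',c[:4].mean(0),'div',c[4:].mean(0))
a=c[1]-c[0]+c[2]-c[3]; a/=np.linalg.norm(a); print('axis',a)
P=dict(sm=(.5192,.0636,.31),rb=(.5145,-.0783,.31),sl=(.601,.0368,.25),sr=(.5985,-.0473,.25),m1=(*(MAT+.075*A),.31),m2=(*(MAT-.075*A),.31))
for k,p in P.items():
  for th in(0,np.pi/2,-np.pi/2):
    q=kinematics.ik(p,quat(th)); print(k,round(th,2),None if q is None else np.round(q,2))
E
```

```text
[[ 0.6146 -0.3117]
 [ 0.5082 -0.4803]
 [ 0.4202 -0.4237]
 [ 0.5204 -0.2509]
 [ 0.5538 -0.39  ]
 [ 0.4769 -0.333 ]]
sides [0.1994 0.1046 0.1997 0.1121] centre [ 0.51586626 -0.36661981] div [ 0.5153484  -0.36147819]
axis [-0.51753378 -0.85566277]
sm 0 [-0.1   0.27  1.36 -0.    1.52 -1.67]
sm 1.57 None
sm -1.57 [-0.1   0.27  1.36 -0.    1.52 -0.1 ]
rb 0 [-0.38  0.26  1.37 -0.    1.52 -1.95]
rb 1.57 [-0.38  0.26  1.37 -0.    1.52  2.77]
rb -1.57 [-0.38  0.26  1.37 -0.    1.52 -0.38]
sl 0 [-0.13  0.48  1.22 -0.    1.45 -1.7 ]
sl 1.57 None
sl -1.57 [-0.13  0.48  1.22 -0.    1.45 -0.13]
sr 0 [-0.27  0.47  1.22 -0.    1.45 -1.84]
sr 1.57 [-0.27  0.47  1.22 -0.    1.45  2.87]
sr -1.57 [-0.27  0.47  1.22 -0.    1.45 -0.27]
m1 0 [ 0.52  0.37  1.22 -0.    1.55 -1.05]
m1 1.57 [ 0.52  0.37  1.22 -0.    1.55 -2.62]
m1 -1.57 [ 0.52  0.37  1.22 -0.    1.55  0.52]
m2 0 [ 0.38  0.63  0.82 -0.    1.69 -1.2 ]
m2 1.57 [ 0.38  0.63  0.82 -0.    1.69 -2.77]
m2 -1.57 [ 0.38  0.63  0.82 -0.    1.69  0.38]
```

```bash
python3 - <<'E'
from mv import *
th=-np.pi/2
pick((.5192,.0636),zt(.008,.16),th,60,.30)
place(MAT+.075*A,zt(.004,.16),th,.30)
snap('top','t1.png'); snap('scene','s1.png')
E
```

```text
gripped 4.0 [0.5195 0.0636 0.1737] gap 0.431 gf 60.1 F [0.3 0.1 3.4]
lifted 5.4 [0.5188 0.0636 0.2989] gap 0.424 gf 60.6 F [ 0.2 -1.  -6.1]
down hit=True 8.9 [0.4222 0.3787 0.1697] gap 0.427 gf 61.6 F [1.3 0.  6. ]
clear 10.3 [0.4218 0.3786 0.2274] gap 1.004 gf 0.0 F [ 0.2  0.5 -0. ]
```

View pics/s1.png

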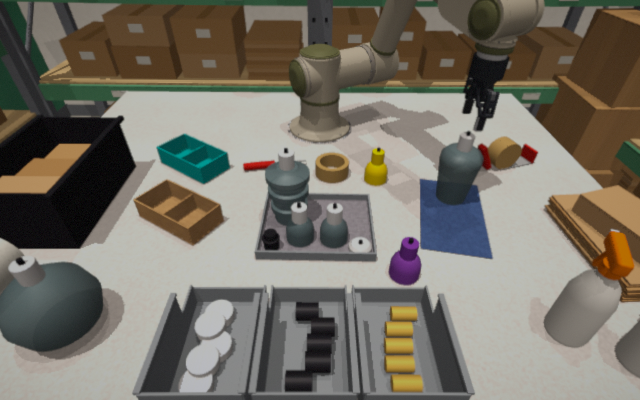

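The smooth pendant stands upright on the near end of the mat, at about (457,175). Now the ribbed one.

```bash
python3 - <<'E'
from mv import *
th=-np.pi/2
pick((.5145,-.0783),zt(.008,.16),th,60,.30)
place(MAT-.075*A,zt(.004,.16),th,.30)
snap('top','t2.png')
from caps import disc
d=snap('top')
for n,p,z in[('sm',MAT+.075*A,.204),('rb',MAT-.075*A,.204),('sl',(.601,.0368),.11),('sr',(.5985,-.0473),.11)]: print(n,p,disc(d,*proj(d,[*p,z]),z,.019))
E
```

```text
gripped 13.7 [ 0.5148 -0.0784  0.1737] gap 0.433 gf 60.0 F [1.8 0.5 2.7]
lifted 15.1 [ 0.5142 -0.0782  0.2989] gap 0.43 gf 60.6 F [-0.4 -0.3 -6.8]
down hit=True 19.1 [0.5693 0.3495 0.1697] gap 0.431 gf 61.8 F [ 1.5 -0.3  6.2]
clear 20.5 [0.5689 0.3494 0.2267] gap 0.995 gf 0.0 F [-0.5 -0.3  0.3]
sm [0.422025 0.378725] (array([0.393 , 0.3899]), array([0.037 , 0.1401]))
rb [0.569175 0.349475] (array([0.6094, 0.3636]), array([0.0417, 0.0832]))
sl (0.601, 0.0368) (array([0.6   , 0.0368]), array([0.037 , 0.0393]))
sr (0.5985, -0.0473) (array([ 0.5972, -0.0473]), array([0.0359, 0.0387]))
```

View pics/t2.png

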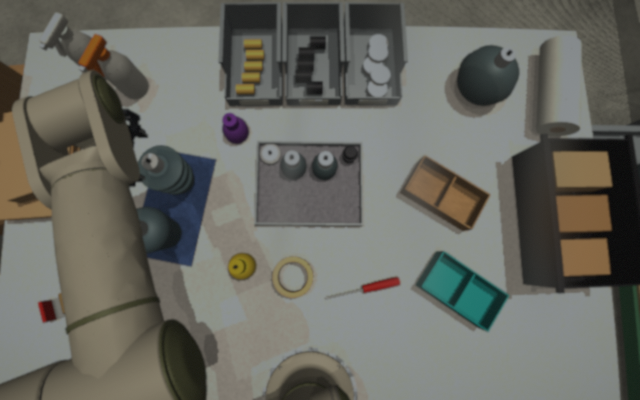

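Both tall pendants stand on the mat, ribbed at about (165,172) and smooth at about (152,230). The smalls are unmoved at (292,160) and (324,160). Now I pack the first small one.

```bash
cat >> mv.py <<'E'
CAR=np.array([.516,-.365]); B=np.array([-.5175,-.8557])
E
python3 - <<'E'
from mv import *
th=-np.pi/2; s=(.5985,-.0473)
p=monitor.sense()['position']; env.movel([p[0],p[1],.27],.2); env.reach([*s,.25],quat(th))
pick(s,zt(.008,.062),th,40,.20)
place(CAR+.05*B,zt(.004,.062),th,.20)
env.movel([*(CAR+.05*B),.2],.2); snap('top','t3.png')
E
```

```text
gripped 24.4 [ 0.5985 -0.0473  0.0756] gap 0.435 gf 40.0 F [-2.6 -0.2  3. ]
lifted 25.8 [ 0.598  -0.0472  0.1989] gap 0.436 gf 40.3 F [-0.3 -0.3 -2.6]
down hit=True 29.6 [ 0.4901 -0.4078  0.0716] gap 0.431 gf 40.9 F [-0.3  1.3  5.6]
clear 30.9 [ 0.4899 -0.4075  0.1297] gap 1.002 gf 0.0 F [-0.2  0.5 -0.5]
```

View pics/t3.png

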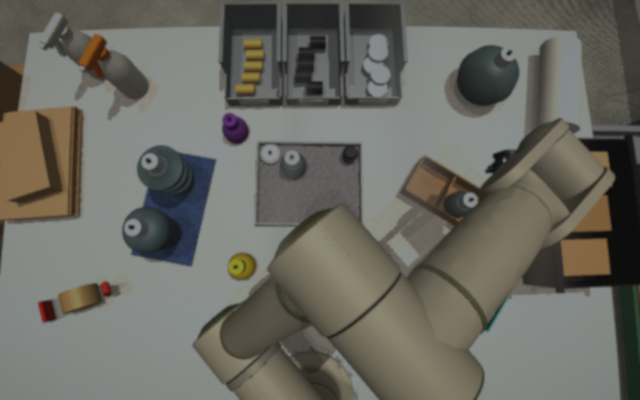

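The first small pendant sits in the far compartment, with its cap at about (470,200). It touched down at the height expected for the floor. Now the second, followed by re-measuring the tall caps on the mat.

```bash
python3 - <<'E'
from mv import *
from caps import disc
th=-np.pi/2; s=(.601,.0368)
env.reach([*s,.22],quat(th))
pick(s,zt(.008,.062),th,40,.20)
place(CAR-.05*B,zt(.004,.062),th,.20)
env.movel([*(CAR-.05*B),.25],.2); env.reach([.45,.0,.33],quat(th)); d=snap('top','t4.png')
for n,p,z in[('sm',MAT+.075*A,.204),('rb',MAT-.075*A,.204),('c+',CAR+.05*B,.106),('c-',CAR-.05*B,.106)]: print(n,p,disc(d,*proj(d,[*p,z]),z,.019,r=11))
E
```

```text
gripped 35.1 [0.601  0.0368 0.0756] gap 0.435 gf 40.0 F [-2.3 -0.4  3.4]
lifted 36.5 [0.6005 0.0368 0.1989] gap 0.433 gf 40.3 F [-0.1 -0.9 -2.1]
down hit=True 40.2 [ 0.5418 -0.3222  0.0716] gap 0.433 gf 41.1 F [-0.8 -0.5  4.2]
clear 41.6 [ 0.5416 -0.322   0.1297] gap 0.999 gf 0.0 F [-0.7  0.  -0.9]
sm [0.422025 0.378725] (array([0.4217, 0.3787]), array([0.0357, 0.036 ]))
rb [0.569175 0.349475] (array([0.5688, 0.3494]), array([0.0357, 0.0359]))
c+ [ 0.490125 -0.407785] (array([ 0.488 , -0.4074]), array([0.0355, 0.0362]))
c- [ 0.541875 -0.322215] (array([ 0.5397, -0.3219]), array([0.0364, 0.0368]))
```

View pics/t4.png

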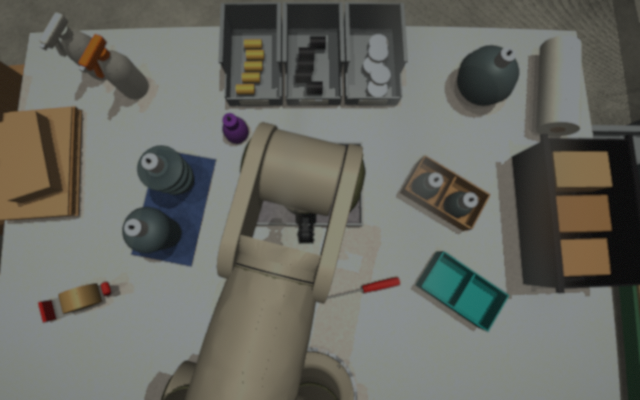

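Both smalls stand centred in the carton, caps at (435,180) and (470,201). The tall caps measure within 1 mm of where I placed them. Now I return the tall ones.

```bash
python3 - <<'E'
from mv import *
from caps import disc
th=-np.pi/2
for src,dst in[(MAT-.075*A,(.5145,-.0783)),(MAT+.075*A,(.5192,.0636))]:
    env.reach([*src,.29],quat(th)); pick(src,zt(.004,.16),th,60,.30)
    place(dst,zt(.008,.16),th,.30); env.movel([*dst,.30],.2)
env.reach([.25,.4,.33],quat(th)); d=snap('top','t5.png'); snap('scene','s5.png')
for n,u,v,z in[('smooth',277,181,.208),('ribbed',342,182.5,.208),('canopy',270,153,.029)]: print(n,*disc(d,u,v,z,.019))
E
python3 -c "
import cv2,numpy as np
a=cv2.imread('pics/t5.png')[130:240,240:500];b=cv2.imread('pics/s5.png')[130:260,130:390]
cv2.imwrite('pics/f5.png',cv2.resize(np.vstack([a,b]),None,fx=2.4,fy=2.4,interpolation=cv2.INTER_CUBIC))"
```

```text
gripped 46.9 [0.5694 0.3495 0.1697] gap 0.428 gf 60.4 F [ 2.1 -0.2  3.6]
lifted 48.4 [0.5689 0.3494 0.2987] gap 0.43 gf 60.6 F [ 0.4  0.1 -5.5]
down hit=True 52.3 [ 0.5146 -0.0783  0.1736] gap 0.431 gf 61.7 F [ 0.9 -0.1  6. ]
clear 53.7 [ 0.5142 -0.0782  0.2315] gap 1.001 gf 0.0 F [-0.   0.2 -0.7]
gripped 57.8 [0.4223 0.3788 0.1697] gap 0.43 gf 60.2 F [ 1.5 -0.4  3.5]
lifted 59.2 [0.4217 0.3785 0.2989] gap 0.43 gf 60.6 F [ 0.1 -1.5 -5.3]
down hit=True 62.8 [0.5193 0.0636 0.1737] gap 0.429 gf 61.7 F [1.8 0.3 4.8]
clear 64.1 [0.5189 0.0636 0.2315] gap 0.997 gf 0.0 F [-0.2  0.1 -0.1]
smooth [0.5188 0.0635] [0.0363 0.0368]
ribbed [ 0.514  -0.0784] [0.0354 0.0371]
canopy [0.6337 0.0991] [0.0504 0.0516]
```

View pics/f5.png

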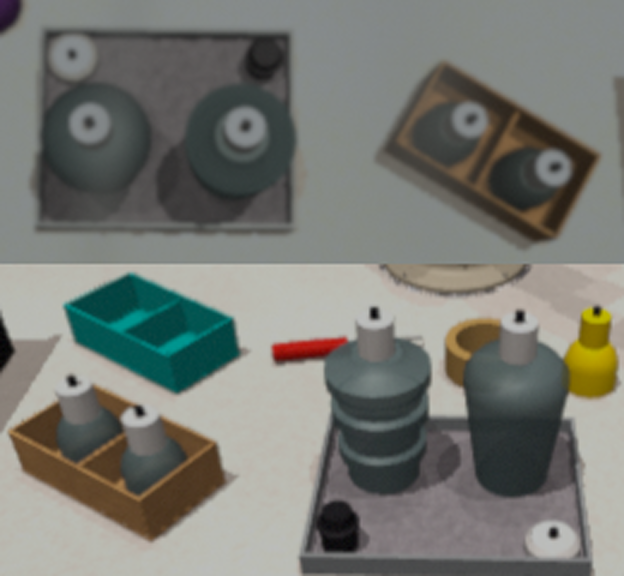

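Everything is upright and in place. The tall caps are within 1 mm of their start, at (90,122) and (245,127) in the crop. The smalls are in the carton at (470,118) and (552,167), and the canopy and lamp holder have not moved.

```bash
python3 -c "
from bench import job; print(job.hand_in())"
```

```text
the job is handed in; nothing more can be done
None
```

I handed the job in with both small pendants upright in the carton, one per compartment, both tall ones back within about 1 mm of where they stood, and the canopy and lamp holder unmoved; the hand-in gave no verdict.

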